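# Bleed the charged air receiver

### The arm

A 6-joint arm with a two-finger parallel gripper is mounted at the origin on the work surface. World frame = base frame: x ahead of the robot, y to its left, z up, the work surface at z = 0. Lengths are in m, angles in rad, forces in N, time in s.
With the tool pointing down it reaches from about 0.425 to 0.95 m from the base axis. Payload 3.5 kg.
Tool frame: the origin (TCP) lies midway between the tips of the shut fingers; the grasp point (between the pads) lies 19 mm behind it; z points along the fingers, y is the line along which they close (so a half turn about z gives the same grasp; the last joint's range is limited). The gripper opens to 85 mm and grips with 20 to 120 N. Pads are 22 mm wide; open, the fingers measure 114 mm over their backs; the gripper's body (76 mm by 85 mm) begins 54 mm behind the grasp point. The pads swing forward as they close: fully open they stand 13 mm farther back than shut.
Start: joints at [-1.285, 0.286, 1.577, -0, 1.279, -0.15], TCP at [0.285, -0.612, 0.231] pointing down, gripper open.
Joint ranges: [-2.77, 2.77], [-0.9, 2.22], [0.21, 2.48], [-1.53, 4.67], [0.24, 2.81], [-2.84, 2.84]. Speed limits (rad/s): [2.79, 2.79, 3.14, 3.14, 3.14, 3.14].

### API

Orientations are given as a unit quaternion [x, y, z, w].
In Python, from plant import get_state, read_camera, ctrl gives the robot as it stands.
- The arm moves only by the shell command python3 -m crank 'ROWS' [FORCE]. ROWS is JSON, a list of rows, each a list of 3 entries, a list of its own where there are three numbers: the shift along the tool's x, y, z in mm, then the turn about the tool's z in degrees, then the closure in counts, from 0 (fully open) to 255 (shut). In form: [[[tx, ty, tz], yaw, claw], ...]. A call has 1 to 10 rows; each row is the pose to reach, as a shift and turn from the pose commanded when the call began, along the tool's axes at that moment; what a row does not reach only later rows make up. A row lasts 1/10 s, in which the tool goes at most 50 mm and 8.59 degrees, less where a joint would pass 70% of its speed; a pose out of reach is approached as far as the arm can. A call with a gripper value outside its range is refused whole. The fingers move at their own pace and stop on an object; FORCE is the grip in N (left out, the last holds). Time passes only in rows, so rows that repeat a pose let the fingers close. It gives the time, the measured TCP pose, the force, the opening and the grip force at its end, in the units of the state.
- get_state(): the state, without advancing time (a new reading comes with each control period).
- read_camera(name): name is "scene" or "top" or "wrist"; returns a dict with "frame" (420x560x3 uint8, blue, green, red), "range_z" (420x560 float32, m along the optical axis (not along the pixel's ray), 0 where there is no reading), "vfov" (degrees; the focal length in pixels is half the picture's height over the tangent of half this angle, whatever the lens; pixels are square), "cx", "cy" (the principal point, pixels), "k1" (the pictures are not rectified: a ray, as slopes to the right and down, at radius r is drawn at 1 + k1 r^2 times it, then the intrinsics apply), "origin" and "orientation" of the camera in the world. Camera axes: x right, y down, z forward; pixel columns grow to the right and rows downward; lengths in m; the calibration is good to about 2 mm. A picture is of the moment at which its call begins.
- ctrl.sign_off(): hands the job in; it is judged then, once.
The state is a dict: "time": time; "qpos": joint angles; "dq": joint speeds; "joint_efforts": joint torques, N m; "eef_pos": TCP position; "tcp_rot": TCP orientation; "contact_force": force on the tool from outside, world axes, zero at the start; "wrist_torque": the same for the moment, N m; "opening": opening from 0.0 (shut) to 1.0 (fully open); "finger_force": force on a finger pad.
Only numpy, scipy, OpenCV 4.12 (cv2) and the standard library are available. Lean on these libraries where they do the work, as an engineer would, in place of code of your own. Each camera call takes 0.05 s, during which the arm holds its last target. There are 200 camera calls.

### The job

One of the two small blue air receivers on the repair bench is still charged: its gauge needle stands off the green zero mark. Unscrew the tiny knurled brass lock nut on that receiver's bleed valve counter-clockwise all the way to its stop, then press the freed valve pin down and hold it until the gauge has fallen to zero, and let it spring back. Leave the other receiver's valve as it is and do not push the other things on the bench about.

Things in the scene. Friction and masses are not known exactly. Their poses are not given: they have to be found in the camera images.
- receiver_a: Blue cylindrical air receiver on two feet, fixed to the bench: the charged one; either may stand on either side. 170 mm long (along its y), 84 mm across, top 100 mm up. Origin on the bench under its centre. Bleed valve, axis vertical, at x 0, y -55 mm: boss 22 mm across up to z 118 mm, then a round stem 11.6 mm across up to z 134 mm. Gauge at y +45 mm, rim up to z 129 mm.
- nut_a_mid (a point): Centre (half-way up) of this receiver's knurled brass lock nut: 14 mm across, 10 mm high, on the valve stem at z 134 to 144 mm when screwed down, the thin pin rising out of it. It rides on the pin and rises 1.4 mm per radian as it is unscrewed; fingers that grip it should rise with it.
- nut_a (a joint): Turn of that lock nut (rad): 0 screwed down, grows counter-clockwise seen from above, stop at 3.4 (fully unscrewed). Turns stiffly with about 0.025 N m and stays where left; it takes two or three fresh grips.
- pin_a_tip (a point): Top of the steel valve pin on the same vertical axis as the nut: 7 mm across, 156 mm above the bench when not pressed. It stands 12 mm above the nut when that is screwed down and about 7 mm when it is unscrewed. Sprung upward; pin and nut go down together, and the nut seated on the stem stops the pin.
- pin_a (a joint): How far that pin is pressed (m): 0 up, 0.0045 fully down (only when the nut is unscrewed). Air bleeds only beyond about 0.0026; full press takes about 8 N; springs back when let go.
- dial_a (a point): Centre of the gauge's white dial (52 mm gauge on top of the tank, tilted 0.35 rad towards the receiver's +x), with a red needle and a broad green mark at zero; the black scale runs clockwise from there.
- gauge_a (a joint): Gauge needle angle from the green zero mark (rad), clockwise: starts at 1.8 to 4.2; while the pin is held well down it falls to 0 within about 2 s, and it stays where it is when the pin is up.
- receiver_b: Blue cylindrical air receiver on two feet, fixed to the bench: the empty one, a bystander that is left shut; either may stand on either side. 170 mm long (along its y), 84 mm across, top 100 mm up. Origin on the bench under its centre. Bleed valve, axis vertical, at x 0, y -55 mm: boss 22 mm across up to z 118 mm, then a round stem 11.6 mm across up to z 134 mm. Gauge at y +45 mm, rim up to z 129 mm.
- nut_b_mid (a point): Centre (half-way up) of this receiver's knurled brass lock nut: 14 mm across, 10 mm high, on the valve stem at z 134 to 144 mm when screwed down, the thin pin rising out of it. It rides on the pin and rises 1.4 mm per radian as it is unscrewed; fingers that grip it should rise with it.
- nut_b (a joint): Turn of that lock nut (rad): 0 screwed down, grows counter-clockwise seen from above, stop at 3.4 (fully unscrewed). Turns stiffly with about 0.025 N m and stays where left; it takes two or three fresh grips.
- pin_b_tip (a point): Top of the steel valve pin on the same vertical axis as the nut: 7 mm across, 156 mm above the bench when not pressed. It stands 12 mm above the nut when that is screwed down and about 7 mm when it is unscrewed. Sprung upward; pin and nut go down together, and the nut seated on the stem stops the pin.
- pin_b (a joint): How far that pin is pressed (m): 0 up, 0.0045 fully down (only when the nut is unscrewed). Air bleeds only beyond about 0.0026; full press takes about 8 N; springs back when let go.
- dial_b (a point): Centre of the gauge's white dial (52 mm gauge on top of the tank, tilted 0.35 rad towards the receiver's +x), with a red needle and a broad green mark at zero; the black scale runs clockwise from there.
- gauge_b (a joint): Gauge needle angle from the green zero mark (rad), clockwise: stays at 0, no pressure.
- bolt: Loose bystander: black steel bar 120 mm long, 22 mm thick, with a hexagon head and nut. Origin at the centre of its underside.
- brush: Loose bystander: small white-handled brush. Origin at the centre of its underside.
- tape: Loose bystander: roll of cream tape, 70 mm across, 20 mm high. Origin at the centre of its underside.
- driver: Loose bystander: red-handled screwdriver. Origin at the centre of its underside.
- relay: Loose bystander: clear plastic relay, 38 mm wide, 36 mm high. Origin at the centre of its underside.
- plug: Loose bystander: white connector strip, 50 mm long, 12 mm high. Origin at the centre of its underside.
- oil: Loose bystander: small yellow oil bottle, 44 mm across, 110 mm high. Origin at the centre of its underside.
Things that resemble listed ones, but are neither listed nor needed, are in the scene too. What is shaped like the receiver_a but brown or pink is not meant.

How it is judged:
By the outcome, as a careful person would: the job done as asked, in the order asked, and still so for the second after the job is handed in, with the robot touching nothing.
It also fails if it takes over 61 s, if anything falls off the work surface, if the arm or the gripper's body presses on something with over 40 N, if the wrist force passes 120 N, or if a joint passes its speed limit or range.

## Working session

There is one attempt and no reset: what is moved stays moved. The work goes in short steps, Python scripts to look and compute and a shell command to move; the robot and the scene stay as the last step left them, time stands still between calls to the robot, and variables do not carry over. Pictures are saved under pics/ and viewed, at most 10 in all, crops included, and the job is handed in when it is done.

```bash
mkdir -p pics; ls; cat > h.py <<'E'
import numpy as np, cv2
from scipy.spatial.transform import Rotation as R
from plant import get_state, read_camera, ctrl
def K(c):
    h=c["frame"].shape[0]; f=h/2/np.tan(np.radians(c["vfov"])/2)
    return np.array([[f,0,c["cx"]],[0,f,c["cy"]],[0,0,1.]])
def rays(c,uv):
    p=cv2.undistortPoints(np.array(uv,float).reshape(-1,1,2),K(c),np.array([c["k1"],0,0,0,0.]))[:,0]
    return np.c_[p,np.ones(len(p))]
def depth_pt(c,uv):
    z=np.array([c["range_z"][int(round(v)),int(round(u))] for u,v in uv])
    return R.from_quat(c["orientation"]).apply(rays(c,uv)*z[:,None])+c["origin"]
def plane(c,uv,h):
    d=R.from_quat(c["orientation"]).apply(rays(c,uv)); o=np.array(c["origin"])
    return o+d*((h-o[2])/d[:,2])[:,None]
def proj(c,P):
    q=R.from_quat(c["orientation"]).inv().apply(np.atleast_2d(P)-c["origin"])
    return cv2.projectPoints(q,np.zeros(3),np.zeros(3),K(c),np.array([c["k1"],0,0,0,0.]))[0][:,0]
E
python3 - <<'E'
from h import *
for n in("scene","top","wrist"):
    c=read_camera(n); cv2.imwrite(f"pics/{n}0.png",c["frame"]); np.save(f"{n}0.npy",c,allow_pickle=True)
    print(n,c["vfov"],c["k1"],c["origin"],c["orientation"])
    if n=="top":
        m=cv2.inRange(cv2.cvtColor(c["frame"],cv2.COLOR_BGR2HSV),(98,90,40),(130,255,255))
        k,l,s,ce=cv2.connectedComponentsWithStats(m)
        for i in range(1,k):
            if s[i,4]>150: print(s[i],ce[i])
s=get_state();print(s["eef_pos"],s["tcp_rot"],s["opening"],s["contact_force"])
E
```

```text
pics
scene 54.341158329787746 -0.0814963428106096 [ 0.84662778 -0.57600762  0.78543107] [ 0.88661181  0.25504088 -0.10721108 -0.3706473 ]
top 42.09966312741542 0.07458115685325521 [ 0.42040832 -0.01170555  1.35564721] [-0.70433578  0.70858124 -0.02954033  0.03083994]
[ 473  110   87  144 4849] [510.97917096 189.98721386]
[ 147  198   77   46 1967] [188.64260295 220.68378241]
[ 328  206   75   38 1872] [368.97435897 224.26121795]
wrist 60.639089284649586 -0.03617540182771998 [ 0.35062508 -0.58154534  0.37271808] [ 0.83484555 -0.5318028  -0.07761417  0.11914164]
[ 0.284822   -0.61138818  0.23023825] [ 9.76352046e-01  2.16184666e-01 -5.87075203e-05 -9.31808279e-04] 1.0031882792045421 [ 0.3822789   0.00276495 -0.60502857]
```

View pics/top0.png

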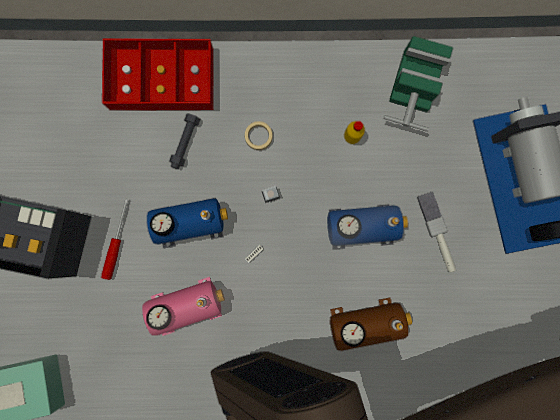

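View pics/scene0.png

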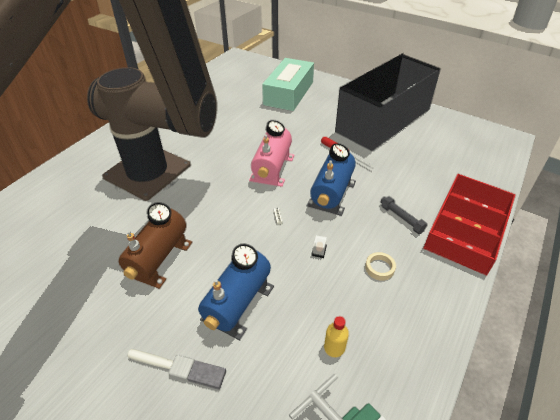

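The top view shows two blue receivers, at (188,220) and (368,224). The pink one at (183,307) and the brown one at (370,325) are decoys. I'll enlarge both blue gauges next.

```bash
python3 - <<'E'
from h import *
T=np.load("top0.npy",allow_pickle=True).item();S=np.load("scene0.npy",allow_pickle=True).item()
def cr(c,u,v,r=22): return cv2.resize(c["frame"][v-r:v+r,u-r:u+r],(290,290),interpolation=cv2.INTER_CUBIC)
cv2.imwrite("pics/g.png",np.vstack([np.hstack([cr(T,161,223),cr(S,341,152)]),np.hstack([cr(T,348,226),cr(S,245,257)])]))
# valve tops / gauges
for nm,c,pts in(("L",T,[(161,223),(207,215)]),("R",T,[(348,226),(391,223)])):
    print(nm,depth_pt(c,pts).round(3).tolist())
# body centres: blue mask, oriented box at z~.06
m=cv2.inRange(cv2.cvtColor(T["frame"],cv2.COLOR_BGR2HSV),(98,90,40),(130,255,255))
E
```

```text
L [[0.505, 0.252, 0.122], [0.522, 0.147, 0.127]]
R [[0.496, -0.171, 0.12], [0.502, -0.267, 0.128]]
```

View pics/g.png

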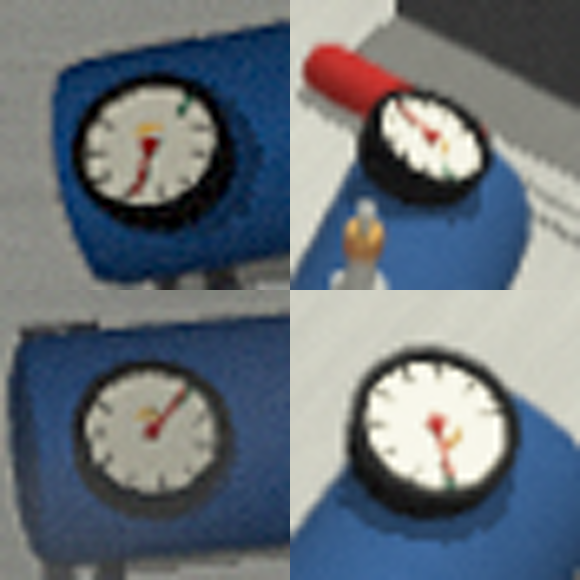

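The charged one is the left blue receiver, at (188,220): its needle points away from the green mark in both views, while the needle at (348,226) lies on green. I'll move over its valve.

```bash
python3 -m crank '[[[33,-36,-20],0,60],[[66,-73,-20],0,60],[[100,-110,-20],0,60],[[134,-147,-20],0,60],[[167,-183,-20],0,60],[[200,-220,-20],0,60],[[234,-257,-20],0,60],[[267,-293,-20],0,60],[[301,-330,-20],0,60],[[335,-367,-20],0,60]]' 40
python3 -m crank '[[[33,-36,0],0,60],[[66,-73,0],0,60],[[100,-110,0],0,60],[[134,-147,0],0,60],[[167,-183,0],0,60],[[200,-220,0],0,60],[[200,-220,0],0,60],[[200,-220,0],0,60]]'
python3 - <<'E'
from h import *
s=get_state();print(s["eef_pos"],s["tcp_rot"],s["qpos"],s["opening"])
c=read_camera("wrist");np.save("w1.npy",c,allow_pickle=True);cv2.imwrite("pics/w1.png",c["frame"])
print(proj(c,[[.522,.147,.156],s["eef_pos"]]))
E
```

```text
time: 1.15
eef_pos: [0.4335, -0.1364, 0.2513]
tcp_rot: [0.976, 0.216, 0.0, 0.0]
contact_force: [-0.2, -0.6, 0.4]
opening: 0.769
finger_force: 0.0
time: 1.95
eef_pos: [0.5216, 0.1465, 0.2507]
tcp_rot: [0.976, 0.218, -0.001, 0.0]
contact_force: [-0.6, 0.0, -0.3]
opening: 0.766
finger_force: 0.0
[0.52159077 0.14650946 0.25067689] [ 9.76052817e-01  2.17532389e-01 -7.38568446e-04  1.15734539e-04] [ 8.66995365e-02 -2.28224048e-02  1.88317755e+00 -4.42972074e-04
  1.28267111e+00  1.21905071e+00] 0.7661235805967417
[[280.75075127 210.68100647]
 [280.68933885 274.60242809]]
```

View pics/w1.png

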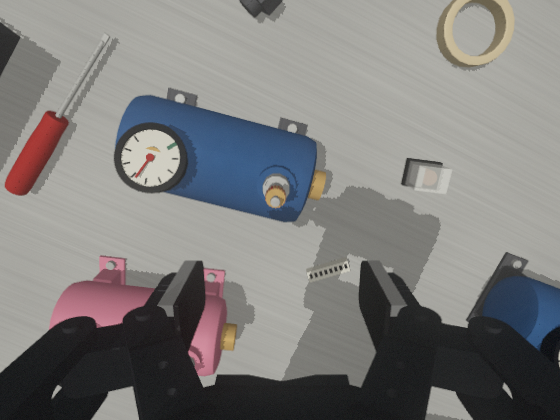

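Wrist view: the valve is at about (275,195), with the pin tip near (275,201) and the brass nut just around it. The dial at (150,158) has its needle off the green mark at (172,146), which confirms this is the charged one. I'll triangulate the tip.

```bash
python3 - <<'E'
from h import *
W=np.load("w1.npy",allow_pickle=True).item();T=np.load("top0.npy",allow_pickle=True).item();S=np.load("scene0.npy",allow_pickle=True).item()
for nm,c,P in(("w",W,(275,200)),("t",T,(207,215)),("s",S,(330,170))):
    u,v=P;r=25
    h=cv2.cvtColor(c["frame"],cv2.COLOR_BGR2HSV)
    m=cv2.inRange(h,(8,110,90),(28,255,255));k,l,st,ce=cv2.connectedComponentsWithStats(m)
    for i in range(1,k):
        if st[i,4]>4 and np.hypot(*(ce[i]-P))<r:
            print(nm,st[i],ce[i],plane(c,[ce[i]],.142)[0].round(4))
def cr(c,u,v,r=16): return cv2.resize(c["frame"][v-r:v+r,u-r:u+r],(264,264),interpolation=cv2.INTER_NEAREST)
cv2.imwrite("pics/v.png",np.hstack([cr(W,275,196),cr(T,207,215),cr(S,330,172)]))
E
```

```text
w [266 186  19  19 201] [275.21890547 194.14427861] [0.5277 0.1541 0.142 ]
t [220 208   7  12  63] [223.26984127 213.41269841] [0.5245 0.1092 0.142 ]
t [201 211   6   6  24] [203.70833333 213.625     ] [0.5243 0.1527 0.142 ]
s [327 164   6   5  22] [329.81818182 166.18181818] [0.5275 0.1504 0.142 ]
```

View pics/v.png

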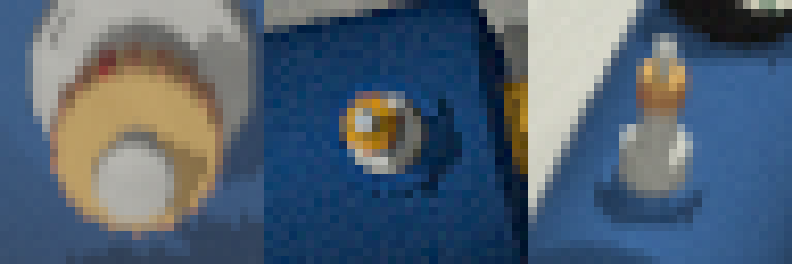

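```bash
python3 - <<'E'
from h import *
W=np.load("w1.npy",allow_pickle=True).item();T=np.load("top0.npy",allow_pickle=True).item();S=np.load("scene0.npy",allow_pickle=True).item()
print(plane(W,[(274.8,201.3)],.156),plane(W,[(275.1,197.4)],.144),plane(T,[(203.1,213.3)],.156),plane(S,[(330.2,160.5)],.156))
E
```

```text
[[0.52634828 0.15353844 0.156     ]] [[0.5259817  0.15338354 0.144     ]] [[0.52379884 0.15219349 0.156     ]] [[0.5251188  0.15472173 0.156     ]]
```

```bash
python3 -m crank '[[[6.5,-4.7,40],0,120],[[6.5,-4.7,70],0,120],[[6.5,-4.7,90],0,120],[[6.5,-4.7,105],0,120],[[6.5,-4.7,118],0,120],[[6.5,-4.7,125],0,120],[[6.5,-4.7,125],0,120],[[6.5,-4.7,125],0,120]]' 30
python3 - <<'E'
from h import *
c=read_camera("wrist");cv2.imwrite("pics/w2.png",c["frame"][120:400,100:460])
E
```

```text
time: 2.8
eef_pos: [0.5265, 0.1524, 0.1272]
tcp_rot: [0.976, 0.216, 0.001, 0.0]
contact_force: [0.2, 0.3, 0.2]
opening: 0.527
finger_force: 0.0
```

View pics/w2.png

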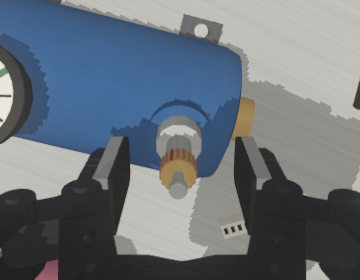

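Crop: nut at (179,170), between pad faces at about (120,165) and (245,165), so it sits roughly 1.4 mm to the left. I'll shift and close.

```bash
python3 -m crank '[[[0,-1.4,0],0,120],[[0,-1.4,0],0,180],[[0,-1.4,0],0,200],[[0,-1.4,0],0,255],[[0,-1.4,0],0,255],[[0,-1.4,0],0,255],[[0,-1.4,0],0,255],[[0,-1.4,0],0,255]]' 40
```

```text
time: 3.65
eef_pos: [0.5256, 0.1536, 0.1265]
tcp_rot: [0.976, 0.216, 0.0, 0.0]
contact_force: [0.6, -1.0, 2.2]
opening: 0.138
finger_force: 38.9
```

```bash
python3 -m crank '[[[0,0,-0.2],-8,255],[[0,0,-0.4],-16,255],[[0,0,-0.6],-24,255],[[0,0,-0.8],-32,255],[[0,0,-1],-40,255],[[0,0,-1.2],-48,255],[[0,0,-1.4],-56,255],[[0,0,-1.6],-64,255],[[0,0,-1.8],-72,255],[[0,0,-2],-80,255]]'
python3 - <<'E'
from h import *
s=get_state();print(s["qpos"],s["wrist_torque"],s["contact_force"])
c=read_camera("wrist");cv2.imwrite("pics/w3.png",cv2.resize(c["frame"][200:340,190:370],None,fx=3,fy=3))
E
```

```text
time: 4.65
eef_pos: [0.525, 0.1538, 0.1283]
tcp_rot: [0.607, 0.795, -0.0, -0.0]
contact_force: [0.1, -0.7, 0.4]
opening: 0.137
finger_force: 39.0
[ 9.93838745e-02  1.16620231e-01  1.97497228e+00  3.67358579e-04
  1.05072990e+00 -1.67543371e-01] [-0.11463606  0.10348376 -0.00931376] [ 0.12699588 -0.72510169  0.42552618]
```

View pics/w3.png

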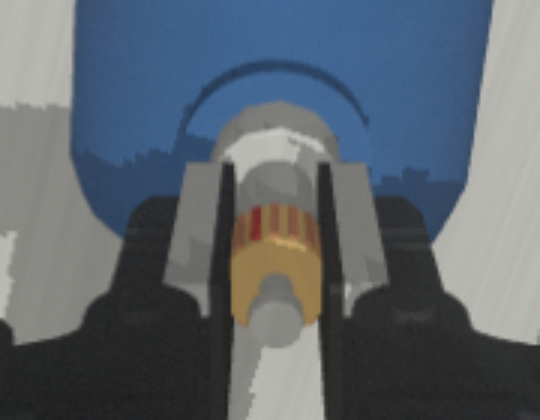

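The crop shows the pads on either side of the nut, with its red mark at (257,220) still facing the camera, so the nut is turning with the grip. I'll continue with the same grip.

```bash
python3 -m crank '[[[0,0,-0.2],-8,255],[[0,0,-0.4],-16,255],[[0,0,-0.6],-24,255],[[0,0,-0.8],-32,255],[[0,0,-1],-40,255],[[0,0,-1.2],-48,255],[[0,0,-1.4],-56,255],[[0,0,-1.6],-64,255],[[0,0,-1.8],-72,255],[[0,0,-2],-80,255]]'
python3 -m crank '[[[0,0,-0.2],-8,255],[[0,0,-0.4],-16,255],[[0,0,-0.6],-24,255],[[0,0,-0.8],-32,255],[[0,0,-0.8],-36,255],[[0,0,-0.8],-40,255],[[0,0,-0.8],-40,255]]'
python3 - <<'E'
from h import *
s=get_state();print(s["qpos"],s["wrist_torque"],s["contact_force"])
c=read_camera("wrist");cv2.imwrite("pics/w4.png",cv2.resize(c["frame"][200:340,190:370],None,fx=3,fy=3))
E
```

```text
time: 5.7
eef_pos: [0.5247, 0.1534, 0.13]
tcp_rot: [-0.045, 0.999, -0.0, -0.001]
contact_force: [-0.9, -1.0, 2.1]
opening: 0.139
finger_force: 39.0
time: 6.4
eef_pos: [0.5246, 0.1529, 0.1305]
tcp_rot: [-0.382, 0.924, -0.0, -0.001]
contact_force: [-1.8, -4.2, -0.0]
opening: 0.138
finger_force: 39.1
[ 9.87336310e-02  1.13203023e-01  1.97411707e+00 -1.89057057e-03
  1.05658496e+00 -2.25434364e+00] [-0.66963993  0.15038111  0.03367068] [-1.79791881 -4.16214383 -0.01570883]
```

View pics/w4.png

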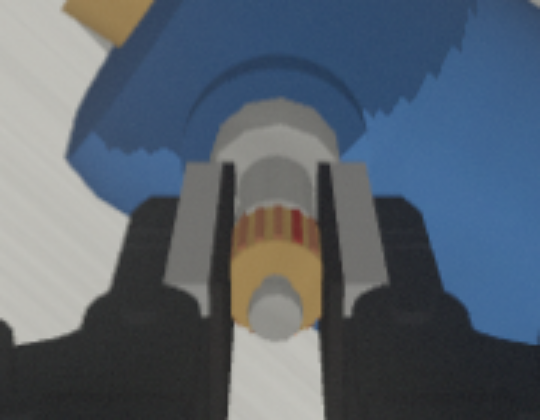

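The red mark has moved from (257,220) to (298,222). Relative to the pads the nut lagged about 54°, so it has probably turned only about 146°. I'll open, turn back and regrip harder.

```bash
python3 -m crank '[[[0,0,0],0,120],[[0,0,0],0,120],[[0,0,0],0,120],[[0,0,0],8,120],[[0,0,0],16,120],[[0,0,0],24,120],[[0,0,0],32,120],[[0,0,0],40,120],[[0,0,0],48,120],[[0,0,0],56,120]]'
python3 -m crank '[[[0,0,0],8,120],[[0,0,0],16,120],[[0,0,0],24,120],[[0,0,0],32,120],[[0,0,0],40,120],[[0,0,0],48,120],[[0,0,0],56,120],[[0,0,0],64,120],[[0,0,0],64,120],[[0,0,0],64,120]]'
python3 - <<'E'
from h import *
s=get_state();print(s["qpos"],s["eef_pos"],s["tcp_rot"],s["wrist_torque"],s["contact_force"])
q=R.from_quat(s["tcp_rot"]);print(q.inv().apply(np.array([.5255,.1535,.1305])-s["eef_pos"])*1e3)
c=read_camera("wrist");cv2.imwrite("pics/w5.png",cv2.resize(c["frame"][200:340,190:370],None,fx=3,fy=3))
# mid-height brass measure
m=cv2.inRange(cv2.cvtColor(c["frame"],cv2.COLOR_BGR2HSV),(8,100,80),(28,255,255));k,l,st,ce=cv2.connectedComponentsWithStats(m)
for i in range(1,k):
    if st[i,4]>40: print(st[i],ce[i])
E
```

```text
time: 7.45
eef_pos: [0.5254, 0.1542, 0.1312]
tcp_rot: [0.099, 0.995, 0.0, 0.0]
contact_force: [0.1, -0.4, 0.5]
opening: 0.525
finger_force: 0.0
time: 8.45
eef_pos: [0.5253, 0.154, 0.1312]
tcp_rot: [0.608, 0.794, 0.0, -0.0]
contact_force: [-0.7, 0.4, -0.4]
opening: 0.525
finger_force: 0.0
[ 9.96118053e-02  1.12942456e-01  1.97299016e+00  3.97591639e-04
  1.05535221e+00 -1.64577314e-01] [0.5253494  0.15399412 0.13120682] [ 6.07890816e-01  7.94020593e-01  2.31465948e-04 -5.96952282e-06] [-0.01425986  0.00778837  0.04508991] [-0.70936083  0.42093168 -0.40307417]
[-0.51650051  0.01619104  0.70668   ]
[314  22   6  26 100] [316.49  34.6 ]
[  0 180  15  21 240] [  6.09583333 190.04166667]
[260 268  40  41 949] [280.8061117  285.28767123]
```

View pics/w5.png

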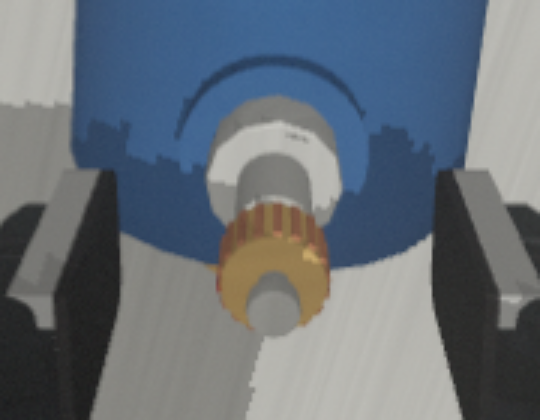

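```bash
python3 -m crank '[[[-0.4,0,0],0,180],[[-0.4,0,0],0,255],[[-0.4,0,0],0,255],[[-0.4,0,0],0,255],[[-0.4,0,0],0,255],[[-0.4,0,0],0,255]]' 70
python3 -m crank '[[[0,0,-0.2],-7,255],[[0,0,-0.4],-14,255],[[0,0,-0.5],-21,255],[[0,0,-0.7],-28,255],[[0,0,-0.9],-35,255],[[0,0,-1],-42,255],[[0,0,-1.2],-49,255],[[0,0,-1.2],-56,255],[[0,0,-1.2],-63,255],[[0,0,-1.2],-66,255]]'
python3 - <<'E'
from h import *
s=get_state();print(s["qpos"],s["wrist_torque"],s["contact_force"])
E
```

```text
time: 9.1
eef_pos: [0.5252, 0.1533, 0.1312]
tcp_rot: [0.609, 0.793, -0.0, -0.0]
contact_force: [-2.5, -1.1, 1.0]
opening: 0.119
finger_force: 68.3
time: 10.1
eef_pos: [0.5272, 0.1531, 0.1313]
tcp_rot: [0.077, 0.997, 0.0, 0.003]
contact_force: [7.1, -0.0, -6.7]
opening: 0.118
finger_force: 73.8
[ 9.79060609e-02  1.13315066e-01  1.97234210e+00 -2.72434634e-04
  1.05033609e+00 -1.31796473e+00] [ 8.53392200e-02 -1.02575302e+00  5.45120568e-04] [ 7.07408075 -0.01525246 -6.6528508 ]
```

The upward command was resisted (z stuck, −6.7 N), which suggests the stop. I'll open, rotate to the w4 yaw and measure the red mark.

```bash
python3 -m crank '[[[0,0,0],0,120],[[0,0,0],0,120],[[0,0,0],0,120],[[0,0,0],-8,120],[[0,0,0],-16,120],[[0,0,0],-24,120],[[0,0,0],-32,120],[[0,0,0],-40,120],[[0,0,0],-48,120],[[0,0,0],-54,120]]'
python3 - <<'E'
from h import *
s=get_state();print(s["qpos"][5],s["eef_pos"])
c=read_camera("wrist");f=c["frame"];cv2.imwrite("pics/w6.png",cv2.resize(f[200:340,190:370],None,fx=3,fy=3))
r=cv2.imread("pics/w4.png")
def find(img,sc):
    h=cv2.cvtColor(img,cv2.COLOR_BGR2HSV)
    m=cv2.inRange(h,(0,190,60),(4,255,255))|cv2.inRange(h,(172,150,60),(180,255,255))
    k,l,st,ce=cv2.connectedComponentsWithStats(m)
    print([(st[i].tolist(),ce[i].round(1).tolist()) for i in range(1,k) if st[i,4]>5])
find(r,3);find(cv2.imread("pics/w3.png"),3);find(cv2.imread("pics/w6.png"),3)
E
```

```text
time: 11.1
eef_pos: [0.5254, 0.1535, 0.1326]
tcp_rot: [-0.385, 0.923, -0.0, 0.0]
contact_force: [-0.9, -0.0, -0.6]
opening: 0.53
finger_force: 0.0
-2.2616818231407225 [0.52541165 0.15347903 0.13259725]
[]
[]
[]
```

```bash
python3 - <<'E'
from h import *
for n,b in(("w3",None),("w4",None),("w6",None)):
    f=cv2.imread(f"pics/{n}.png")[195:265,200:350].astype(int)
    B,G,Rr=f[...,0],f[...,1],f[...,2]
    m=((Rr>90)&(G<0.4*Rr)).astype(np.uint8)
    k,l,st,ce=cv2.connectedComponentsWithStats(m)
    print(n,[(st[i].tolist(),(ce[i]+[200,195]).round(0).tolist()) for i in range(1,k) if st[i,4]>15])
    o=(Rr>120)&(B<0.6*Rr);xs=np.where(o.any(0))[0];print(xs.min()+200,xs.max()+200)
E
```

```text
w3 [([56, 20, 4, 10, 23], [257.0, 219.0]), ([53, 33, 4, 11, 31], [255.0, 234.0])]
232 320
w4 []
232 320
w6 []
225 331
```

```bash
python3 - <<'E'
from h import *
for n in("w3","w4","w6"):
    f=cv2.imread(f"pics/{n}.png").astype(float)
    for y0,y1 in((205,225),(225,245)):
        a=f[y0:y1,220:336].mean(0); g=(a[:,1]/a[:,2])
        print(n,y0,[(220+i,round(g[i],2)) for i in range(0,116,6)])
E
```

```text
w3 205 [(220, np.float64(1.0)), (226, np.float64(0.99)), (232, np.float64(1.01)), (238, np.float64(0.86)), (244, np.float64(0.85)), (250, np.float64(0.77)), (256, np.float64(0.46)), (262, np.float64(0.82)), (268, np.float64(0.82)), (274, np.float64(0.69)), (280, np.float64(0.82)), (286, np.float64(0.84)), (292, np.float64(0.7)), (298, np.float64(0.82)), (304, np.float64(0.84)), (310, np.float64(0.82)), (316, np.float64(0.98)), (322, np.float64(0.99)), (328, np.float64(0.98)), (334, np.float64(1.0))]
w3 225 [(220, np.float64(0.97)), (226, np.float64(0.96)), (232, np.float64(0.86)), (238, np.float64(0.69)), (244, np.float64(0.75)), (250, np.float64(0.66)), (256, np.float64(0.49)), (262, np.float64(0.8)), (268, np.float64(0.81)), (274, np.float64(0.75)), (280, np.float64(0.82)), (286, np.float64(0.83)), (292, np.float64(0.73)), (298, np.float64(0.77)), (304, np.float64(0.79)), (310, np.float64(0.69)), (316, np.float64(0.79)), (322, np.float64(0.9)), (328, np.float64(0.99)), (334, np.float64(0.98))]
w4 205 [(220, np.float64(1.0)), (226, np.float64(0.99)), (232, np.float64(0.99)), (238, n
[... 1229 characters left out ...]
 np.float64(0.82)), (298, np.float64(0.71)), (304, np.float64(0.77)), (310, np.float64(0.6)), (316, np.float64(0.56)), (322, np.float64(0.91)), (328, np.float64(1.08)), (334, np.float64(1.28))]
w6 225 [(220, np.float64(1.42)), (226, np.float64(0.76)), (232, np.float64(0.71)), (238, np.float64(0.82)), (244, np.float64(0.78)), (250, np.float64(0.82)), (256, np.float64(0.83)), (262, np.float64(0.83)), (268, np.float64(0.83)), (274, np.float64(0.83)), (280, np.float64(0.83)), (286, np.float64(0.83)), (292, np.float64(0.83)), (298, np.float64(0.82)), (304, np.float64(0.81)), (310, np.float64(0.76)), (316, np.float64(0.56)), (322, np.float64(0.73)), (328, np.float64(0.8)), (334, np.float64(1.46))]
```

View pics/w6.png

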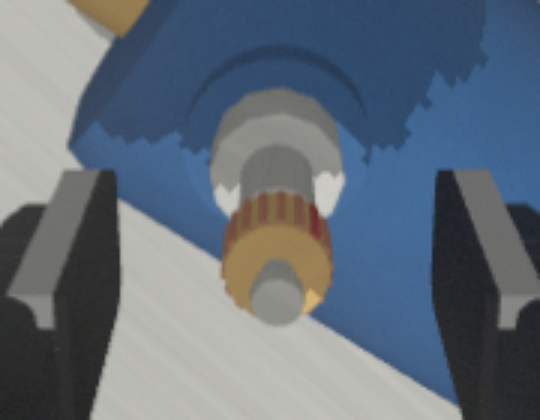

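Crop w6: the nut is free between the open pads, and the red mark is now at (315,222). It is far from where the stop should put it, about (258,220), so the nut may have slipped. I'll check its height numerically against the pin tip.

```bash
cat > nut.py <<'E'
from h import *
def nut(c,ax=(.5255,.1535)):
    hv=cv2.cvtColor(c["frame"],cv2.COLOR_BGR2HSV)
    u0,v0=proj(c,[[*ax,.148]])[0]
    for th in (1,):
        m=cv2.inRange(hv,(10,100,60),(28,255,255)); y,x=np.mgrid[:420,:560]
        m[np.hypot(x-u0,y-v0)>40]=0
        # brightness profile along the axis column above pin; brass mask extents
        ys,xs=np.nonzero(m); print("brass x",xs.min(),xs.max(),"y",ys.min(),ys.max())
        tip=proj(c,[[*ax,.156]])[0]; print("tip pred",tip)
        h=hv[int(v0)-40:int(v0)+25,int(round(tip[0]))-6:int(round(tip[0]))+7]
        for i,r in enumerate(h): print(int(v0)-40+i,r[...,0].mean().round(),r[...,1].mean().round(),r[...,2].mean().round(),end=" | ")
    print()
    for z in(.144,.145,.146,.147,.148,.1488): 
        a=np.linspace(0,2*np.pi,60); E=proj(c,np.c_[ax[0]+.007*np.cos(a),ax[1]+.007*np.sin(a),np.full(60,z)])
        B=proj(c,np.c_[ax[0]+.007*np.cos(a),ax[1]+.007*np.sin(a),np.full(60,z-.01)])
        print(z,"top face x",E.min(0).round(1),E.max(0).round(1),"bottom face ymin",B.min(0).round(1))
E
python3 - <<'E'
from nut import *
c=read_camera("wrist");np.save("w6.npy",c,allow_pickle=True);nut(c)
E
```

```text
brass x 265 300 y 264 303
tip pred [283.09707742 300.71976673]
250 32.0 7.0 113.0 | 251 34.0 8.0 112.0 | 252 30.0 9.0 112.0 | 253 31.0 8.0 112.0 | 254 31.0 8.0 112.0 | 255 28.0 8.0 112.0 | 256 32.0 8.0 113.0 | 257 29.0 8.0 112.0 | 258 32.0 8.0 112.0 | 259 29.0 8.0 112.0 | 260 29.0 8.0 112.0 | 261 32.0 8.0 112.0 | 262 29.0 8.0 119.0 | 263 22.0 21.0 127.0 | 264 14.0 62.0 125.0 | 265 14.0 107.0 120.0 | 266 13.0 113.0 118.0 | 267 14.0 114.0 119.0 | 268 14.0 113.0 119.0 | 269 14.0 112.0 119.0 | 270 14.0 112.0 119.0 | 271 14.0 111.0 120.0 | 272 14.0 112.0 119.0 | 273 14.0 113.0 124.0 | 274 15.0 115.0 129.0 | 275 17.0 115.0 141.0 | 276 19.0 116.0 151.0 | 277 19.0 116.0 154.0 | 278 19.0 116.0 154.0 | 279 19.0 116.0 154.0 | 280 19.0 116.0 153.0 | 281 19.0 116.0 153.0 | 282 19.0 115.0 153.0 | 283 19.0 116.0 153.0 | 284 19.0 115.0 153.0 | 285 19.0 112.0 152.0 | 286 19.0 91.0 143.0 | 287 21.0 60.0 133.0 | 288 24.0 42.0 125.0 | 289 23.0 33.0 121.0 | 290 25.0 27.0 121.0 | 291 26.0 21.0 121.0 | 292 26.0 16.0 120.0 | 293 27.0 10.0 126.0 | 294 25.0 9.0 138.0 | 295 25.0 10.0 143.0 | 296 27.0 9.0 144.0 | 297 26.0 9.0 145.0 | 298 28.0 9.0 145.0 | 299 29.0 10.0 144.0 | 300 28.0 10.0 143.0 | 301 26.0 10.0 142.0 | 302 28.0 9.0 142.0 | 303 28.0 10.0 141.0 | 304 26.0 10.0 141.0 | 305 27.0 9.0 143.0 | 306 28.0 10.0 145.0 | 307 28.0 9.0 153.0 | 308 27.0 9.0 172.0 | 309 28.0 8.0 186.0 | 310 28.0 8.0 188.0 | 311 27.0 8.0 188.0 | 312 29.0 8.0 187.0 | 313 28.0 8.0 187.0 | 314 28.0 8.0 187.0 | 
0.144 top face x [265.8 269.5] [300.1 300.3] bottom face ymin [266.8 259.1]
0.145 top face x [265.7 270.7] [300.3 301.6] bottom face ymin [266.7 260.1]
0.146 top face x [265.6 271.8] [300.4 302.9] bottom face ymin [266.6 261.1]
0.147 top face x [265.5 272.9] [300.5 304.2] bottom face ymin [266.5 262.1]
0.148 top face x [265.4 274.1] [300.6 305.5] bottom face ymin [266.4 263.1]
0.1488 top face x [265.3 275. ] [300.7 306.6] bottom face ymin [266.3 264. ]
```

```bash
python3 - <<'E'
from h import *
C=np.load("w6.npy",allow_pickle=True).item()
ax=np.array([.5255,.1535])
a=np.linspace(0,2*np.pi,90);ring=lambda r,z:np.c_[ax[0]+r*np.cos(a),ax[1]+r*np.sin(a),np.full(90,z)]
for n,tz in(("w3",.1283),("w4",.1305),("w5",.1312),("w6",.1326)):
    c=dict(C);c["origin"]=np.array(C["origin"])+[0,0,tz-.1326]
    f=cv2.resize(cv2.imread(f"pics/{n}.png"),(180,140),interpolation=cv2.INTER_AREA)
    hv=cv2.cvtColor(f,cv2.COLOR_BGR2HSV).astype(float)
    uc=int(round(proj(c,[[*ax,.156]])[0][0]))-190-1
    S=hv[:,uc-4:uc+5,1].mean(1);V=hv[:,uc-4:uc+5,2].mean(1)
    x=np.arange(140)+200
    i0=np.where(S>60)[0];lo=200+i0[0]-(S[i0[0]]-60)/(S[i0[0]]-S[i0[0]-1])
    d=np.diff(V); w=slice(i0[0]+6,i0[0]+18); e=np.sum(x[:-1][w]*np.clip(d[w],0,99))/np.sum(np.clip(d[w],0,99))+.5
    hi=200+i0[-1]
    print(n,"knurl bottom row",round(lo,2),"face top edge",round(e,2),"face/pin row",hi,
      "pred:",[(z,ring(.007,z-.01).shape and proj(c,ring(.007,z-.01)).min(0)[1].round(1),proj(c,ring(.007,z)).min(0)[1].round(1)) for z in(.144,.146,.148)])
E
```

```text
w3 knurl bottom row 199.38 face top edge 212.36 face/pin row 291 pred: [(0.144, np.float64(263.4), np.float64(274.5)), (0.146, np.float64(265.5), np.float64(276.8)), (0.148, np.float64(267.7), np.float64(279.3))]
w4 knurl bottom row 199.4 face top edge 210.75 face/pin row 291 pred: [(0.144, np.float64(261.2), np.float64(271.9)), (0.146, np.float64(263.2), np.float64(274.2)), (0.148, np.float64(265.3), np.float64(276.6))]
w5 knurl bottom row 199.38 face top edge 211.36 face/pin row 290 pred: [(0.144, np.float64(260.5), np.float64(271.1)), (0.146, np.float64(262.5), np.float64(273.4)), (0.148, np.float64(264.6), np.float64(275.8))]
w6 knurl bottom row 199.4 face top edge 214.64 face/pin row 286 pred: [(0.144, np.float64(259.1), np.float64(269.5)), (0.146, np.float64(261.1), np.float64(271.8)), (0.148, np.float64(263.1), np.float64(274.1))]
```

```bash
python3 - <<'E'
from h import *
for n,uc in(("w3",275),("w4",276),("w5",274),("w6",277)):
    f=cv2.resize(cv2.imread(f"pics/{n}.png"),(180,140),interpolation=cv2.INTER_AREA)
    hv=cv2.cvtColor(f,cv2.COLOR_BGR2HSV).astype(float);u=round(uc/3)
    S=hv[:,u-3:u+4,1].mean(1);V=hv[:,u-3:u+4,2].mean(1)
    print(n,[(200+i,int(S[i]),int(V[i])) for i in range(60,112)])
E
```

```text
w3 [(260, 8, 124), (261, 8, 124), (262, 8, 123), (263, 8, 119), (264, 9, 114), (265, 8, 111), (266, 9, 111), (267, 31, 114), (268, 81, 124), (269, 115, 130), (270, 120, 131), (271, 119, 132), (272, 119, 132), (273, 121, 131), (274, 121, 131), (275, 121, 131), (276, 121, 133), (277, 122, 141), (278, 123, 153), (279, 120, 167), (280, 120, 176), (281, 120, 166), (282, 121, 152), (283, 121, 150), (284, 121, 150), (285, 121, 150), (286, 121, 150), (287, 122, 149), (288, 122, 149), (289, 120, 148), (290, 106, 142), (291, 63, 125), (292, 22, 111), (293, 11, 108), (294, 9, 108), (295, 10, 108), (296, 11, 110), (297, 11, 111), (298, 11, 112), (299, 10, 113), (300, 10, 122), (301, 9, 135), (302, 11, 138), (303, 12, 137), (304, 11, 137), (305, 10, 136), (306, 10, 136), (307, 11, 136), (308, 10, 135), (309, 10, 136), (310, 10, 136), (311, 10, 136)]
w4 [(260, 9, 113), (261, 9, 113), (262, 9, 113), (263, 8, 113), (264, 9, 113), (265, 8, 114), (266, 9, 122), (267, 15, 132), (268, 43, 131), (269, 90, 124), (270, 116, 121), (271, 118, 121), (272, 118, 121), (273, 119, 121), (274, 120, 122), (275, 120
[... 1571 characters left out ...]
268, 113, 120), (269, 113, 120), (270, 112, 120), (271, 113, 120), (272, 112, 121), (273, 113, 127), (274, 115, 133), (275, 115, 144), (276, 116, 153), (277, 115, 154), (278, 116, 154), (279, 115, 154), (280, 115, 154), (281, 115, 153), (282, 115, 154), (283, 114, 153), (284, 114, 152), (285, 107, 149), (286, 71, 135), (287, 28, 120), (288, 13, 114), (289, 9, 113), (290, 9, 115), (291, 9, 116), (292, 9, 120), (293, 8, 132), (294, 8, 144), (295, 8, 147), (296, 9, 146), (297, 10, 146), (298, 9, 144), (299, 9, 143), (300, 10, 142), (301, 10, 141), (302, 9, 140), (303, 9, 140), (304, 9, 141), (305, 9, 141), (306, 9, 141), (307, 9, 143), (308, 9, 162), (309, 8, 182), (310, 7, 187), (311, 7, 187)]
```

Nut height relative to the pin puts it at about 3.0–3.3 rad, but the mark disagrees. I'll make an instrumented extra turn: check the mark with the pads open, then gripped, then after turning.

```bash
cat > mark.py <<'E'
from h import *
def mark(ax=(.5255,.1535),zt=.1485):
    c=read_camera("wrist");s=get_state();np.save("last.npy",c,allow_pickle=True)
    a=np.radians(np.arange(-75,76,5)); q=R.from_quat(s["tcp_rot"]);X=q.apply([1,0,0]);Y=q.apply([0,1,0])
    f=cv2.GaussianBlur(c["frame"],(3,3),0).astype(float);out=[]
    for t in a:   # t>0 = towards tool +y (clockwise from above)
        P=np.array([*ax,0])+.007*(np.cos(t)*X+np.sin(t)*Y)
        v=[]
        for z in np.linspace(zt-.008,zt-.002,7):
            u,w=proj(c,[[P[0],P[1],z]])[0]; b=f[int(round(w)),int(round(u))]; v.append(b[1]/b[2])
        out.append(np.median(v))
    out=np.array(out);i=out.argsort()[:3]
    yaw=np.degrees(np.arctan2(X[1],X[0]))
    print("yaw",yaw.round(1),"mark tool ang",np.degrees(a[i]).round(),out[i].round(2),"world",(yaw-np.degrees(a[i[0]])).round(),"tcp",s["eef_pos"].round(4),"F",s["contact_force"].round(1))
E
python3 -c "
from mark import *
mark()"
python3 -m crank '[[[0,0,0],8,120],[[0,0,0],16,120],[[0,0,0],24,120],[[0,0,0],32,120],[[0,0,0],40,120],[[0,0,0],48,120],[[0,0,0],56,120],[[0,0,0],60,120],[[0,0,0],60,120]]'
python3 -c "
from mark import *
mark()"
python3 -m crank '[[[0,0,0],0,180],[[0,0,0],0,255],[[0,0,0],0,255],[[0,0,0],0,255],[[0,0,0],0,255],[[0,0,0],0,255]]' 50
python3 -c "
from mark import *
mark()"
python3 -m crank '[[[0,0,0],-7,255],[[0,0,0],-14,255],[[0,0,0],-20,255],[[0,0,0],-20,255]]'
python3 -c "
from mark import *
mark()"
```

```text
yaw -135.2 mark tool ang [40. 45. 50.] [0.51 0.51 0.61] world -175.0 tcp [0.5255 0.1534 0.1325] F [-0.9  0.3  0.5]
time: 12.15
eef_pos: [0.5254, 0.1534, 0.1324]
tcp_rot: [0.132, 0.991, 0.0, 0.0]
contact_force: [-0.6, 0.8, 0.5]
opening: 0.533
finger_force: 0.0
yaw 165.0 mark tool ang [-15. -20.   5.] [0.51 0.51 0.72] world 180.0 tcp [0.5254 0.1534 0.1324] F [-0.6  0.5  0.4]
time: 12.8
eef_pos: [0.5254, 0.1533, 0.1324]
tcp_rot: [0.131, 0.991, -0.0, -0.0]
contact_force: [-0.6, 0.0, 1.8]
opening: 0.13
finger_force: 48.7
yaw 165.0 mark tool ang [-15. -20.  25.] [0.45 0.5  0.7 ] world 180.0 tcp [0.5254 0.1533 0.1325] F [ 0.1 -0.2  1.8]
time: 13.25
eef_pos: [0.5254, 0.1534, 0.1325]
tcp_rot: [-0.043, 0.999, 0.0, -0.0]
contact_force: [-0.9, -0.3, 1.1]
opening: 0.135
finger_force: 48.8
yaw -175.1 mark tool ang [-20. -15. -25.] [0.5  0.57 0.63] world -155.0 tcp [0.5254 0.1535 0.1325] F [-0.4  0.   1.6]
```

The nut followed the full 20°, so it was not at the stop. I'll continue with this grip, rising gently.

```bash
python3 -m crank '[[[0,0,-0.2],-6,255],[[0,0,-0.3],-12,255],[[0,0,-0.5],-18,255],[[0,0,-0.6],-24,255],[[0,0,-0.6],-24,255]]'
python3 -c "
from mark import *
mark()"
python3 -m crank '[[[0,0,-0.1],-5,255],[[0,0,-0.2],-10,255],[[0,0,-0.3],-15,255],[[0,0,-0.3],-15,255]]'
python3 -c "
from mark import *
mark()"
```

```text
time: 13.8
eef_pos: [0.5259, 0.1538, 0.1321]
tcp_rot: [-0.249, 0.969, 0.0, 0.001]
contact_force: [4.3, 2.6, -6.0]
opening: 0.135
finger_force: 49.1
yaw -151.3 mark tool ang [ -5.  15. -25.] [0.69 0.7  0.7 ] world -146.0 tcp [0.5259 0.1539 0.1321] F [ 4.7  3.3 -5.5]
time: 14.25
eef_pos: [0.5258, 0.154, 0.1325]
tcp_rot: [-0.373, 0.928, 0.0, 0.001]
contact_force: [4.4, 2.7, -5.1]
opening: 0.132
finger_force: 49.2
yaw -136.3 mark tool ang [-25.  -5.  15.] [0.69 0.69 0.7 ] world -111.0 tcp [0.5258 0.154  0.1324] F [ 4.8  3.2 -6.1]
```

```bash
python3 -m crank '[[[0,0,0],0,120],[[0,0,0],0,120],[[0,0,0],0,120]]'
python3 -c "
from mark import *
mark()"
python3 -m crank '[[[0,0,0],8,120],[[0,0,0],16,120],[[0,0,0],24,120],[[0,0,0],32,120],[[0,0,0],40,120],[[0,0,0],48,120],[[0,0,0],48,120]]'
python3 -c "
from mark import *
mark()
import json
c=np.load('last.npy',allow_pickle=True).item();cv2.imwrite('pics/w7.png',c['frame'])"
```

```text
time: 14.6
eef_pos: [0.5253, 0.1532, 0.1335]
tcp_rot: [-0.374, 0.928, -0.0, -0.0]
contact_force: [-0.4, 0.3, 0.1]
opening: 0.533
finger_force: 0.0
yaw -136.1 mark tool ang [55. 60. 50.] [0.52 0.53 0.59] world -191.0 tcp [0.5254 0.1532 0.1335] F [-0.1 -0.1 -0.2]
time: 15.35
eef_pos: [0.5254, 0.1532, 0.1334]
tcp_rot: [0.035, 0.999, -0.0, 0.0]
contact_force: [-0.3, -0.8, -0.7]
opening: 0.524
finger_force: 0.0
yaw 176.1 mark tool ang [10.  5. 15.] [0.48 0.6  0.71] world 166.0 tcp [0.5254 0.1533 0.1334] F [0.8 0.6 0. ]
```

```bash
python3 - <<'E'
from nut import *
c=np.load("last.npy",allow_pickle=True).item(); nut(c,(.5254,.1534))
f=cv2.GaussianBlur(c["frame"],(3,3),0).astype(int)
g=f[...,1]*100//f[...,2]
for v in range(260,282,2): print(v,g[v,260:306:2])
E
```

```text
brass x 265 300 y 263 301
tip pred [282.14988414 298.65200849]
248 29.0 8.0 131.0 | 249 28.0 8.0 124.0 | 250 26.0 7.0 123.0 | 251 29.0 8.0 122.0 | 252 28.0 8.0 122.0 | 253 26.0 8.0 123.0 | 254 29.0 8.0 122.0 | 255 25.0 8.0 123.0 | 256 29.0 8.0 123.0 | 257 29.0 8.0 122.0 | 258 26.0 8.0 123.0 | 259 29.0 8.0 123.0 | 260 29.0 8.0 123.0 | 261 26.0 11.0 128.0 | 262 16.0 33.0 132.0 | 263 13.0 88.0 130.0 | 264 13.0 114.0 128.0 | 265 12.0 119.0 128.0 | 266 12.0 118.0 128.0 | 267 12.0 119.0 128.0 | 268 12.0 118.0 128.0 | 269 12.0 119.0 127.0 | 270 12.0 118.0 128.0 | 271 12.0 120.0 130.0 | 272 13.0 120.0 136.0 | 273 16.0 117.0 144.0 | 274 19.0 115.0 155.0 | 275 19.0 114.0 163.0 | 276 19.0 114.0 164.0 | 277 19.0 114.0 164.0 | 278 19.0 114.0 163.0 | 279 19.0 113.0 164.0 | 280 19.0 114.0 164.0 | 281 19.0 112.0 165.0 | 282 19.0 114.0 164.0 | 283 19.0 113.0 164.0 | 284 19.0 102.0 160.0 | 285 20.0 74.0 149.0 | 286 25.0 47.0 139.0 | 287 25.0 38.0 133.0 | 288 23.0 31.0 130.0 | 289 25.0 24.0 128.0 | 290 25.0 15.0 128.0 | 291 27.0 11.0 128.0 | 292 29.0 10.0 138.0 | 293 28.0 9.0 150.0 | 294 26.0 9.0 156.0
[... 1236 characters left out ...]
12 136]
268 [139 130 104  98  88  80  75  73  81  74  74  82  60  53  80  74  75  79
  89 100 105 131 144]
270 [143 140 120  99  79  77  75  73  81  73  74  82  60  53  79  74  73  77
  78 101 126 143 146]
272 [143 143 136  88  74  77  74  73  82  75  76  83  64  56  79  74  73  78
  73  91 138 145 144]
274 [141 143 127  76  72  78  75  76  82  82  83  84  82  79  82  76  73  78
  72  76 127 143 143]
276 [142 142 120  74  72  80  82  83  83  83  83  84  84  84  83  83  81  80
  72  74 116 142 142]
278 [141 141 107  73  74  82  83  83  84  84  84  84  84  83  83  83  83  82
  74  72 103 141 141]
280 [142 140  96  76  83  84  84  83  84  84  83  84  84  83  84  83  84  83
  81  75  95 137 141]
```

```bash
python3 - <<'E'
from h import *
c=np.load("w1.npy",allow_pickle=True).item();f=c["frame"].astype(int)
yaw=25.1
X=np.array([np.cos(np.radians(yaw)),np.sin(np.radians(yaw)),0]);Y=np.array([X[1],-X[0],0])
for ax in((.5255,.1535),(.526,.1535)):
  o=[]
  for t in range(-90,91,5):
    P=np.array([*ax,0])+.007*(np.cos(np.radians(t))*X+np.sin(np.radians(t))*Y)
    v=[]
    for z in np.linspace(.136,.142,7):
        u,w=proj(c,[[P[0],P[1],z]])[0];b=f[int(round(w)),int(round(u))];v.append(b[1]*100//b[2])
    o.append((t,min(v)))
  print(o)
g=f[...,1]*100//f[...,2]
print(g[182:200,262:290])
E
```

```text
[(-90, np.int64(75)), (-85, np.int64(75)), (-80, np.int64(75)), (-75, np.int64(75)), (-70, np.int64(75)), (-65, np.int64(75)), (-60, np.int64(74)), (-55, np.int64(74)), (-50, np.int64(70)), (-45, np.int64(70)), (-40, np.int64(70)), (-35, np.int64(73)), (-30, np.int64(69)), (-25, np.int64(43)), (-20, np.int64(43)), (-15, np.int64(52)), (-10, np.int64(80)), (-5, np.int64(72)), (0, np.int64(68)), (5, np.int64(79)), (10, np.int64(79)), (15, np.int64(79)), (20, np.int64(69)), (25, np.int64(74)), (30, np.int64(79)), (35, np.int64(79)), (40, np.int64(69)), (45, np.int64(76)), (50, np.int64(76)), (55, np.int64(72)), (60, np.int64(72)), (65, np.int64(72)), (70, np.int64(73)), (75, np.int64(73)), (80, np.int64(81)), (85, np.int64(81)), (90, np.int64(83))]
[(-90, np.int64(75)), (-85, np.int64(75)), (-80, np.int64(75)), (-75, np.int64(75)), (-70, np.int64(75)), (-65, np.int64(74)), (-60, np.int64(74)), (-55, np.int64(74)), (-50, np.int64(70)), (-45, np.int64(70)), (-40, np.int64(73)), (-35, np.int64(69)), (-30, np.int64(69)), (-25, np.int64(43)), (-20, np.int64(52)), (-15, np.int64(52)), (-10, n
[... 1818 characters left out ...]
150 120 100  90  80  83  84  84  84  84  84  84  84  84  84  84  84  84
   84  84  84  84  81  78  97 100 106 127]
 [146 149 102  81  83  84  84  84  83  84  83  85  85  88  86  84  84  85
   84  84  84  83  83  77  97 101 118 132]
 [146 146 122  75  83  84  84  83  84  85  84  89  98 100 100  93  83  83
   84  84  84  84  84  77  98 112 137 138]
 [150 148 146  78  83  84  84  83  84  85  89  98 100  99 100  99  86  83
   83  83  84  84  84  79 101 126 137 139]
 [145 152 150  81  83  84  84  84  85  91  99 100 100 100  99 100  98  87
   82  82  82  82  84  79 109 136 132 139]
 [150 146 150  74  83  84  84  84  86  98  99  99  99 100 100 100 100  95
   83  81  82  82  83  80 110 138 133 138]]
```

The initial mark angle is confirmed at 46° world, so the stop corresponds to about 241°. It is now at 167°, and it slipped back while I pulled upward, possibly because the pad tips were rubbing the stem. I'll regrip higher and advance in small monitored turns.

```bash
python3 -m crank '[[[0,0,-3.5],8,120],[[0,0,-3.5],16,120],[[0,0,-3.5],22,120],[[0,0,-3.5],22,120],[[0,0,-3.5],22,180],[[0,0,-3.5],22,255],[[0,0,-3.5],22,255],[[0,0,-3.5],22,255],[[0,0,-3.5],22,255]]' 40
python3 -c "
from mark import *
mark(zt=.1475)"
python3 -m crank '[[[0,0,-0.1],-6,255],[[0,0,-0.2],-12,255],[[0,0,-0.4],-18,255],[[0,0,-0.4],-18,255]]'
python3 -c "
from mark import *
mark(zt=.1475)"
python3 -m crank '[[[0,0,-0.1],-6,255],[[0,0,-0.2],-12,255],[[0,0,-0.4],-18,255],[[0,0,-0.4],-18,255]]'
python3 -c "
from mark import *
mark(zt=.148)"
```

```text
time: 16.3
eef_pos: [0.5254, 0.1533, 0.1368]
tcp_rot: [0.225, 0.974, -0.0, -0.0]
contact_force: [-0.6, 0.5, 1.8]
opening: 0.136
finger_force: 39.0
yaw 154.0 mark tool ang [-10. -15.  10.] [0.52 0.57 0.7 ] world 164.0 tcp [0.5254 0.1533 0.1368] F [-0.7  0.6  1.4]
time: 16.75
eef_pos: [0.5254, 0.1534, 0.1372]
tcp_rot: [0.07, 0.998, 0.0, -0.0]
contact_force: [0.1, -0.6, 1.1]
opening: 0.131
finger_force: 39.1
yaw 171.9 mark tool ang [-15. -10.  30.] [0.45 0.53 0.71] world 187.0 tcp [0.5254 0.1534 0.1373] F [-1.4 -0.2  0.7]
time: 17.2
eef_pos: [0.5254, 0.1534, 0.1377]
tcp_rot: [-0.086, 0.996, 0.0, 0.0]
contact_force: [-1.4, 0.1, 2.1]
opening: 0.132
finger_force: 39.1
yaw -170.2 mark tool ang [-15. -10.   5.] [0.45 0.52 0.69] world -155.0 tcp [0.5254 0.1534 0.1377] F [-0.9  0.4  2.6]
```

Clean tracking: the mark is at about 203° with no side force. I'll continue.

```bash
python3 -m crank '[[[0,0,-0.1],-6,255],[[0,0,-0.2],-12,255],[[0,0,-0.3],-12,255]]'
python3 -c "
from mark import *
mark(zt=.148)"
python3 -m crank '[[[0,0,-0.1],-6,255],[[0,0,-0.2],-12,255],[[0,0,-0.3],-12,255]]'
python3 -c "
from mark import *
mark(zt=.1485)"
```

```text
time: 17.55
eef_pos: [0.5258, 0.1537, 0.137]
tcp_rot: [-0.189, 0.982, 0.0, 0.001]
contact_force: [3.2, 2.1, -3.3]
opening: 0.138
finger_force: 39.3
yaw -158.3 mark tool ang [40. 45. 35.] [0.45 0.49 0.57] world -198.0 tcp [0.5258 0.1537 0.137 ] F [ 3.7  2.2 -4.8]
time: 17.9
eef_pos: [0.5257, 0.1538, 0.1374]
tcp_rot: [-0.29, 0.957, 0.0, 0.001]
contact_force: [5.2, 3.1, -6.4]
opening: 0.137
finger_force: 39.2
yaw -146.3 mark tool ang [40. 45. 35.] [0.46 0.5  0.59] world -186.0 tcp [0.5257 0.1538 0.1374] F [ 5.4  2.7 -6.3]
```

Each time, the nut snaps back when its mark reaches about 205°. That looks like the stop, with a rebound under too strong a grip, and the height data fit a nut that started at about 0.6 rad. I'll regrip at the minimum 20 N and approach 205° in small steps.

```bash
python3 -m crank '[[[0,0,0],0,120],[[0,0,0],0,120],[[0,0,0],8,120],[[0,0,0],16,120],[[0,0,0],24,120],[[0,0,0],32,120],[[0,0,0],40,120],[[0,0,0],48,120],[[0,0,0],54,120],[[0,0,0],54,120]]'
python3 -c "
from mark import *
mark(zt=.1478)"
python3 -m crank '[[[0,0,0],0,180],[[0,0,0],0,230],[[0,0,0],0,255],[[0,0,0],0,255],[[0,0,0],0,255],[[0,0,0],-6,255],[[0,0,0],-12,255],[[0,0,0],-18,255],[[0,0,0],-24,255],[[0,0,0],-24,255]]' 20
python3 -c "
from mark import *
mark(zt=.148)"
```

```text
time: 18.95
eef_pos: [0.5253, 0.1531, 0.1386]
tcp_rot: [0.175, 0.985, -0.0, -0.0]
contact_force: [0.4, 0.3, -1.0]
opening: 0.531
finger_force: 0.0
yaw 160.0 mark tool ang [-10. -15.  10.] [0.5  0.57 0.72] world 170.0 tcp [0.5254 0.1532 0.1385] F [-0.8  0.4  0.3]
time: 20.0
eef_pos: [0.5254, 0.1534, 0.1384]
tcp_rot: [-0.035, 0.999, 0.0, -0.0]
contact_force: [0.4, -0.3, 0.0]
opening: 0.144
finger_force: 20.0
yaw -176.1 mark tool ang [-15. -10.   5.] [0.47 0.5  0.71] world -161.0 tcp [0.5254 0.1534 0.1383] F [-1.   0.1  1.4]
```

```bash
sed -i 's/-75,76,5/-70,71,2/' mark.py
for i in 1 2 3 4; do python3 -m crank '[[[0,0,0],-1.5,255],[[0,0,0],-3,255],[[0,0,0],-3,255]]' | grep -E "time|opening"
python3 -c "
from mark import *
mark(zt=.1485)
print(get_state()['wrist_torque'],get_state()['joint_efforts'][5])"; done
```

```text
time: 20.35
opening: 0.145
yaw -173.0 mark tool ang [-16. -14. -12.] [0.47 0.47 0.48] world -157.0 tcp [0.5254 0.1534 0.1382] F [-1.   0.9  1.6]
[0.09163297 0.14533697 0.02562574] -0.014707040973007679
time: 20.7
opening: 0.146
yaw -170.0 mark tool ang [-16. -14. -12.] [0.47 0.47 0.48] world -154.0 tcp [0.5254 0.1534 0.1382] F [-0.5  0.9  2.1]
[ 0.13320777  0.1465697  -0.05191423] -0.016205019783228636
time: 21.05
opening: 0.145
yaw -167.0 mark tool ang [-16. -14. -12.] [0.48 0.48 0.48] world -151.0 tcp [0.5254 0.1534 0.1381] F [-0.8  1.8  1.5]
[0.20943571 0.12076622 0.05558874] -0.016532837762497365
time: 21.4
opening: 0.146
yaw -164.0 mark tool ang [-10. -12. -16.] [0.46 0.46 0.54] world -154.0 tcp [0.5254 0.1534 0.1382] F [-0.1  2.1  1.1]
[ 0.21574374  0.13536149 -0.00905671] -0.08461025543510914
```

The last step shows the nut lagging at about 207° and the wrist torque jumping from 0.016 to 0.085 N m, so this is the stop. I'll unwind the elastic load by 2°, then open.

```bash
python3 -m crank '[[[0,0,0],1,255],[[0,0,0],1.5,255]]' | grep -E "time|opening"
python3 -c "
from mark import *
mark(zt=.1485);print(get_state()['joint_efforts'][5])"
python3 -m crank '[[[0,0,0],1.5,235],[[0,0,0],1.5,200],[[0,0,0],1.5,120],[[0,0,0],1.5,120]]'
python3 -c "
from mark import *
mark(zt=.1485)
from nut import nut
nut(np.load('last.npy',allow_pickle=True).item(),(.5254,.1534))"
```

```text
time: 21.65
opening: 0.15
yaw -165.6 mark tool ang [-16. -10. -12.] [0.47 0.47 0.47] world -150.0 tcp [0.5254 0.1534 0.1381] F [-0.4  1.7  1.5]
0.03614201210439205
time: 22.1
eef_pos: [0.5253, 0.153, 0.1378]
tcp_rot: [-0.113, 0.994, -0.0, -0.0]
contact_force: [0.8, -0.6, -0.1]
opening: 0.524
finger_force: 0.0
yaw -167.0 mark tool ang [-10. -12. -14.] [0.48 0.48 0.53] world -157.0 tcp [0.5253 0.1531 0.1378] F [ 1.3 -0.5  0.3]
brass x 266 300 y 260 298
tip pred [283.03928031 293.46747705]
243 30.0 8.0 147.0 | 244 26.0 8.0 141.0 | 245 28.0 8.0 126.0 | 246 31.0 9.0 119.0 | 247 32.0 9.0 119.0 | 248 31.0 8.0 118.0 | 249 32.0 9.0 118.0 | 250 32.0 8.0 119.0 | 251 30.0 9.0 119.0 | 252 30.0 9.0 119.0 | 253 28.0 7.0 119.0 | 254 32.0 8.0 119.0 | 255 30.0 9.0 119.0 | 256 30.0 9.0 119.0 | 257 32.0 8.0 121.0 | 258 30.0 8.0 133.0 | 259 17.0 25.0 138.0 | 260 13.0 79.0 130.0 | 261 12.0 111.0 125.0 | 262 12.0 120.0 124.0 | 263 12.0 120.0 123.0 | 264 12.0 119.0 124.0 | 265 12.0 119.0 123.0 | 266 12.0 119.0 124.0 | 267 12.0 118.0 125.0 | 268 12.0 121.0 129.0 | 269 13.0 121.0 134.0 | 270 17.0 116.0 145.0 
[... 569 characters left out ...]
0 148.0 | 297 28.0 10.0 148.0 | 298 28.0 10.0 148.0 | 299 28.0 12.0 149.0 | 300 27.0 10.0 157.0 | 301 28.0 9.0 172.0 | 302 25.0 9.0 188.0 | 303 26.0 9.0 193.0 | 304 27.0 9.0 193.0 | 305 26.0 8.0 192.0 | 306 27.0 8.0 191.0 | 307 24.0 9.0 191.0 | 
0.144 top face x [266.3 263.8] [299.6 293.8] bottom face ymin [267.2 254.1]
0.145 top face x [266.2 264.8] [299.7 295. ] bottom face ymin [267.1 255. ]
0.146 top face x [266.1 265.9] [299.8 296.2] bottom face ymin [267.  255.9]
0.147 top face x [266. 267.] [299.9 297.4] bottom face ymin [266.9 256.9]
0.148 top face x [265.9 268. ] [300.  298.7] bottom face ymin [266.9 257.8]
0.1488 top face x [265.8 268.9] [300.1 299.7] bottom face ymin [266.8 258.6]
```

The nut stayed at 205°. Its top measures about 0.149 m, with the pin about 6.7 mm proud, so it is fully unscrewed. Next I rise, shut the fingers and hover over the pin.

```bash
python3 -m crank '[[[0,0,-10],0,120],[[0,0,-22],0,120],[[0,0,-32],0,120],[[0,0,-36],0,255],[[0,0,-36],0,255],[[0,0,-36],0,255],[[0,0,-36],0,255],[[0,0,-36],0,255],[[0,0,-36],0,255]]' 30
python3 - <<'E'
from h import *
s=get_state();print(R.from_quat(s["tcp_rot"]).inv().apply(np.array([.5254,.1534,.156])-s["eef_pos"])*1e3)
E
```

```text
time: 23.05
eef_pos: [0.5251, 0.1533, 0.1736]
tcp_rot: [-0.113, 0.994, 0.0, -0.0]
contact_force: [-0.7, -0.8, 0.1]
opening: 0.001
finger_force: 0.0
[-2.81993090e-01  7.36381547e-03  1.76473964e+01]
```

```bash
python3 -m crank '[[[-0.3,0,8],0,255],[[-0.3,0,14],0,255],[[-0.3,0,18],0,255],[[-0.3,0,20],0,255],[[-0.3,0,21],0,255],[[-0.3,0,22],0,255],[[-0.3,0,22],0,255]]'
```

```text
time: 23.75
eef_pos: [0.5253, 0.1534, 0.1528]
tcp_rot: [-0.113, 0.994, -0.0, -0.001]
contact_force: [-4.2, -0.5, 5.6]
opening: 0.002
finger_force: 2.8
```

```bash
python3 -m crank '[[[0,0,0.8],0,255],[[0,0,1.5],0,255],[[0,0,1.5],0,255],[[0,0,1.5],0,255],[[0,0,1.5],0,255],[[0,0,1.5],0,255],[[0,0,1.5],0,255],[[0,0,1.5],0,255],[[0,0,1.5],0,255],[[0,0,1.5],0,255]]'
cat > gauge.py <<'E'
from h import *
def gauge():
    for n,u,v in(("top",161,223),("scene",341,152)):
        c=read_camera(n); f=c["frame"][v-18:v+18,u-18:u+18]; hv=cv2.cvtColor(f,cv2.COLOR_BGR2HSV)
        r=cv2.inRange(hv,(0,110,60),(6,255,255))|cv2.inRange(hv,(172,110,60),(180,255,255)); g=cv2.inRange(hv,(45,50,40),(92,255,255))
        for nm,m in(("red",r),("green",g)):
            y,x=np.nonzero(m); print(n,nm,len(x),(x.mean()+u-18).round(1) if len(x) else '',(y.mean()+v-18).round(1) if len(x) else '')
E
python3 -c "
from gauge import *
gauge()"
```

```text
time: 24.75
eef_pos: [0.5256, 0.1534, 0.1518]
tcp_rot: [-0.113, 0.994, -0.0, -0.0]
contact_force: [-2.9, -1.6, 6.2]
opening: 0.0
finger_force: 3.2
top red 0  
top green 0  
scene red 18 329.7 143.5
scene green 1 343.0 157.0
```

```bash
for i in 1 2 3; do python3 -m crank '[[[0,0,0.5],0,255],[[0,0,0.5],0,255],[[0,0,0.5],0,255],[[0,0,0.5],0,255],[[0,0,0.5],0,255],[[0,0,0.5],0,255],[[0,0,0.5],0,255],[[0,0,0.5],0,255],[[0,0,0.5],0,255],[[0,0,0.5],0,255]]' | grep -E "time|pos|contact"; done
python3 -m crank '[[[0,0,-3],0,255],[[0,0,-12],0,255],[[0,0,-30],0,255],[[0,0,-60],0,255],[[0,0,-90],0,255],[[0,0,-90],0,255]]'
python3 - <<'E'
from h import *
c=read_camera("wrist");np.save("w9.npy",c,allow_pickle=True)
hv=cv2.cvtColor(c["frame"],cv2.COLOR_BGR2HSV)
for nm,m in(("red",cv2.inRange(hv,(0,120,60),(6,255,255))|cv2.inRange(hv,(172,120,60),(180,255,255))),("green",cv2.inRange(hv,(45,60,40),(92,255,255))),):
    k,l,st,ce=cv2.connectedComponentsWithStats(m);print(nm,[(st[i].tolist(),ce[i].round().tolist()) for i in range(1,k) if st[i,4]>3])
print("dial expected",proj(c,[[.505,.252,.122],[.5254,.1534,.156]]))
E
```

```text
time: 25.85
eef_pos: [0.5256, 0.1534, 0.1515]
contact_force: [-4.1, -1.0, 6.7]
time: 26.85
eef_pos: [0.5256, 0.1535, 0.1514]
contact_force: [-5.6, -1.1, 8.9]
time: 27.85
eef_pos: [0.5257, 0.1534, 0.1514]
contact_force: [-6.3, -0.7, 10.5]
time: 28.45
eef_pos: [0.5286, 0.1538, 0.2448]
tcp_rot: [-0.113, 0.994, -0.0, 0.005]
contact_force: [0.3, 0.4, 0.9]
opening: 0.005
finger_force: 0.0
red [([494, 81, 66, 95, 2464], [530.0, 129.0]), ([280, 191, 2, 3, 5], [281.0, 192.0]), ([391, 196, 24, 17, 60], [406.0, 202.0]), ([282, 378, 7, 3, 17], [285.0, 379.0])]
green [([386, 211, 3, 2, 4], [387.0, 212.0])]
dial expected [[413.79012835 196.40698196]
 [282.59763164 206.29297708]]
```

The needle now runs from the hub at (412,198) to the green mark at (387,212), so it reads zero. The pin went down a full 4.6 mm and sprang back. Last check is the nut mark.

```bash
python3 -m crank '[[[0,0,-20],0,255],[[0,0,-20],0,200],[[0,0,-20],0,120]]' | head -2
python3 - <<'E'
from mark import *
mark(zt=.1488)
E
```

```text
time: 28.8
eef_pos: [0.5255, 0.1534, 0.258]
yaw -167.0 mark tool ang [-14. -12. -10.] [0.66 0.66 0.66] world -153.0 tcp [0.5252 0.1533 0.2575] F [-0.   0.6 -0.1]
```

```bash
python3 -c "
from plant import ctrl
print(ctrl.sign_off())"
```

```text
the job is handed in; nothing more can be done
None
```

I unscrewed the lock nut on the charged receiver (the left one) to its stop, held the pin fully down until the gauge read zero, let it spring back, and handed in at about 29 s; the nut slipped back a few times on the way, and its starting angle didn't match the stated one, so I judged the stop by the jump in wrist torque and the pin height.

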